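# Restock the spray-can rack

## Task

Refill the low can rack on the bench with the two short spray cans left out on the bench, one of which has fallen over: stand it up, and push both into the rack's lane one after the other from its open end. Finally all three short cans (with the one already in the lane) stand upright in single file between the guide rails, the first against the wooden end stop and each tight against the next. Leave the rack of tall cans, the glue bottle and the tape roll as they are.

Things in the scene. Friction and masses are not known exactly. Their poses are not given: they have to be found in the camera images.
- low_rack: Low can rack, fixed: plywood board 290 x 94 x 9 mm carrying one straight lane of steel guide rails and an end stop. Origin: centre of the board's underside; x runs along the lane to the stop, z up. A like rack with 46 mm taller hoops, holding tall cans, stands beside it; their places may be swapped.
- lane_mouth (a point): Mouth of the low rack's lane: on the board's top (9 mm above the bench), midway between the rails; axes as low_rack. Rails: two a side, 8 mm bars centred 31 and 74 mm above the bench, 56 mm apart inside. They run straight from here to the stop; before here they flare over 25 mm to 84 mm apart.
- lane_stop (a point): Foot of the low rack's wooden end stop: centre of its face at the height of the board's top, 162 mm beyond the mouth; axes as low_rack. The stop is 60 mm high. The lane takes just three short cans: in a tight row their axes are 26, 78 and 130 mm before this point, and the last one's back is 6 mm inside the mouth.
- lane_apron (a point): Bare front end of the low rack's board, where a can can be stood before the mouth: point on its top, on the lane's centre line, 60 mm before the mouth; axes as low_rack. The board ends 50 mm before this point; the rails' flare begins 35 mm beyond it.
- lane_hoop (a point): Middle of the first wire hoop over the low rack's lane, 50 mm beyond the mouth and 127 mm above the bench; axes as low_rack. Three such hoops of 6 mm wire, 50 mm apart and 78 mm wide, tie the rails together; a short can on the board passes 11 mm beneath, so cans go in only through the mouth.
- standing_can: Short spray can: aluminium cylinder 52 mm in diameter, 104 mm tall in all; full diameter up to 75 mm, then a shoulder and, for the top 22 mm, a grey cap 43 mm in diameter. Rigid, about 0.16 kg (varies by a third). Origin: centre of the flat foot, z from foot to cap. It tips if pushed in its upper half. It stands upright on the bench, to the right of the racks.
- fallen_can: Short spray can just like standing_can (52 mm diameter, 104 mm tall, about 0.16 kg, origin at the foot, z from foot to cap). It lies on its side on the bench to the right of the racks, the cap pointing towards the racks (5 to 32 degrees from +y, on the +x side). It rolls if nudged.
- lane_can: Short spray can just like standing_can (origin: centre of the foot, z to the cap). It stands in the low rack's lane, somewhere along it, short of the stop. It slides on the board with friction about 0.6.
- tall_can_1: Bystander: spray can 52 mm in diameter and 150 mm tall, in the higher rack at its stop. Origin: centre of the foot.
- tall_can_2: Bystander: spray can 52 mm in diameter and 150 mm tall, next in the higher rack. Origin: centre of the foot.
- glue_bottle: Bystander: white wood-glue bottle, 60 mm in diameter, 192 mm tall, standing on the bench beyond the racks. Origin: centre of the foot.
- tape_roll: Bystander: roll of masking tape lying flat, 104 mm in diameter, 25 mm high, on the bench beyond the loose cans. Origin: centre of its underside.
Mind the look-alikes: they are no part of the job. Leave any pink look-alike of the standing_can alone.

How it is judged:
On the way:
1. one of the two loose cans has been pushed upright into the lane while the other is still outside it (((x of standing_can in the frame of lane_stop between -0.155 and 0 m and y of standing_can in the frame of lane_stop between -0.008 and 0.008 m and z of standing_can in the frame of lane_stop below 0.006 m and angle between standing_can's own z axis and vertical below 0.2 rad and x of fallen_can in the frame of lane_stop below -0.175 m) or (x of fallen_can in the frame of lane_stop between -0.155 and 0 m and y of fallen_can in the frame of lane_stop between -0.008 and 0.008 m and z of fallen_can in the frame of lane_stop below 0.006 m and angle between fallen_can's own z axis and vertical below 0.2 rad and x of standing_can in the frame of lane_stop below -0.175 m))), for 0.1 s.
At the end, for the whole second after the job is handed in: All three short cans stand upright (within 0.1 rad) on the low rack's board between its guide rails (within 8 mm of the centre line), at rest, in single file up to the end stop: every can's axis is less than 138 mm before the stop's face, which leaves at most 8 mm of play in the whole row (x of lane_can in the frame of lane_stop between -0.138 and 0 m and y of lane_can in the frame of lane_stop between -0.008 and 0.008 m and z of lane_can in the frame of lane_stop between -0.004 and 0.004 m and angle between each of lane_can, standing_can, fallen_can's own z axis and vertical below 0.1 rad and linear speed of each of lane_can, standing_can, fallen_can below 0.02 m/s and x of standing_can in the frame of lane_stop between -0.138 and 0 m and y of standing_can in the frame of lane_stop between -0.008 and 0.008 m and z of standing_can in the frame of lane_stop between -0.004 and 0.004 m and x of fallen_can in the frame of lane_stop between -0.138 and 0 m and y of fallen_can in the frame of lane_stop between -0.008 and 0.008 m and z of fallen_can in the frame of lane_stop between -0.004 and 0.004 m); the robot touches nothing.
It fails at once if a tall can is knocked over or shifted by more than 25 mm (distance of tall_can_1 from where it was at the start of the episode above 0.025 m or angle between tall_can_1's own z axis and vertical above 0.35 rad).
It fails at once if a tall can is knocked over or shifted by more than 25 mm (distance of tall_can_2 from where it was at the start of the episode above 0.025 m or angle between tall_can_2's own z axis and vertical above 0.35 rad).
It fails at once if the glue bottle is knocked over or shifted by more than 25 mm (distance of glue_bottle from where it was at the start of the episode above 0.025 m or angle between glue_bottle's own z axis and vertical above 0.35 rad).
It fails at once if the tape roll is knocked over or shifted by more than 25 mm (distance of tape_roll from where it was at the start of the episode above 0.025 m or angle between tape_roll's own z axis and vertical above 0.35 rad).
It also fails if it takes over 62 s, if anything falls off the work surface, if the arm or the gripper's body presses on something with over 40 N, if the wrist force passes 120 N, or if a joint passes its speed limit or range.

## Robot

A 6-joint arm with a two-finger parallel gripper is mounted at the origin on the work surface. World frame = base frame: x ahead of the robot, y to its left, z up, the work surface at z = 0. Lengths are in m, angles in rad, forces in N, time in s.
With the tool pointing down it reaches from about 0.375 to 0.75 m from the base axis. Payload 9 kg.
Tool frame: the origin (TCP) lies at the very end of the fingers, on their centre line; the grasp point (between the pads) lies 19 mm behind it; z points along the fingers, y is the direction in which the jaws open and shut (so a half turn about z gives the same grasp; the last joint's range is limited). The gripper opens to 85 mm and grips with 20 to 120 N. Pads are 22 mm wide; open, the fingers measure 114 mm over their backs; the gripper's body (76 mm by 85 mm) begins 54 mm behind the grasp point. The pads swing forward as they close: fully open they stand 13 mm farther back than shut.
Start: joints at [-1.473, 0.104, 0.097, 1.564, 0, 1.353], TCP at [0.186, -0.57, 0.231] pointing down, gripper open.
Joint ranges: [-2.99, 2.99], [-0.84, 1.86], [-1.1, 1.16], [-1.84, 2.11], [-1.51, 1.56], [-3.14, 3.14]. Speed limits (rad/s): [2.22, 2.22, 2.57, 3.14, 3.14, 3.14].

## Interface

Orientations are given as a rotation vector (axis times angle).
In Python, from workcell import arm gives the robot as it stands. The module is installed in compiled form; this text tells all that it offers.
- The arm moves only by the tool step_arm, never from a script. Its argument "plan" is a list of rows, each a list of 7 numbers: the opening, from 0 (shut) to 1 (fully open), then the shift along the tool's x, y, z in mm, then the turn, a rotation vector about the tool's x, y, z in degrees. In form: [[gripper, tx, ty, tz, wx, wy, wz], ...]. A call has 1 to 20 rows; each row is the pose to reach, as a shift and turn from the pose commanded when the call began, along the tool's axes at that moment; what a row does not reach only later rows make up. A row lasts 1/10 s, in which the tool goes at most 50 mm and 8.59 degrees, less where a joint would pass 70% of its speed; a pose out of reach is approached as far as the arm can. A call with a gripper value outside its range is refused whole. The fingers move at their own pace and stop on an object; "grip_force" is the grip in N (left out, the last holds). Time passes only in rows, so rows that repeat a pose let the fingers close. It gives the time, the measured TCP pose, the force and the opening at its end, in the units of the state.
- arm.state(): the state, without advancing time (a new reading comes with each control period).
- arm.grab_frame(name): name is "scene" or "top" or "wrist"; returns a dict with "img" (400x640x3 uint8, red, green, blue), "depth" (400x640 float32, m along the optical axis (not along the pixel's ray), 0 where there is no reading), "vfov" (degrees; the focal length in pixels is half the picture's height over the tangent of half this angle, whatever the lens; pixels are square), "cx", "cy" (the principal point, pixels), "k1" (the pictures are not rectified: a ray, as slopes to the right and down, at radius r is drawn at 1 + k1 r^2 times it, then the intrinsics apply), "R" (3x3) and "t" (3): a world point X has camera coordinates R X + t; the wrist camera has in their place "hand_eye" (4x4, takes a point from camera to tool coordinates, whose origin is the TCP and whose axes are the flange's). Camera axes: x right, y down, z forward; pixel columns grow to the right and rows downward; lengths in m; the calibration is good to about 2 mm. A picture is of the moment at which its call begins: read the wrist's pose just before it.
- arm.finish_job(): hands the job in, once; it reports no verdict.
Trained networks look in a picture, given as the dict that the camera call returned (one of the last four; its "shot" number tells which), for a name from the list of things; names that differ only in an ending like _2 or _b are one class to them, and where a whole thing is asked for, a point or a joint stands for the part that bears it (a point fixed in the world has none). Each returns a list of dicts, best first, with "confidence" (0 to 1); they miss things now and then, are a little off and sometimes report something else, mostly with a low value. They report only what shows in the picture. A call takes as long as a camera call. They do not tell look-alikes from the thing itself.
- arm.look_for(thing, picture): "pixel" ([row, column] in pixels, amid what is visible of it).
The state is a dict: "clock": time; "qpos": joint angles; "qvel": joint speeds; "joint_efforts": joint torques, N m; "tcp_pos": TCP position; "ee_rot": TCP orientation; "wrist_force": force on the tool from outside, world axes, zero at the start; "moment": the same for the moment, N m; "grip_width": finger opening in m.
Only numpy, scipy, OpenCV 4.12 (cv2) and the standard library are available. Lean on these libraries where they do the work, as an engineer would, in place of code of your own. Each camera call takes 0.05 s, during which the arm holds its last target. There are 200 camera calls.

## Working session

There is one attempt and no reset: what is moved stays moved. The work goes in short steps, Python scripts to look and compute and a tool call to move; the robot and the scene stay as the last step left them, time stands still between calls to the robot, and variables do not carry over. Pictures are saved under pics/ and viewed, about 8 in all and at most 12, crops included, and the job is handed in when it is done.

Besides the shell and the picture viewer there is one more tool, called as name(argument=value, ...), one argument or row to a line, values as JSON. step_arm: Moves the arm, as the interface text tells. Its arguments: {"type":"object","properties":{"plan":{"type":"array"},"grip_force":{"type":"number"}},"required":["plan"]}

```bash
mkdir -p pics; cat > h.py <<'E'
import numpy as np, cv2
from scipy.spatial.transform import Rotation as Ro
from workcell import arm
def cam(f):
    fl=200/np.tan(np.radians(f["vfov"])/2)
    K=np.array([[fl,0,f["cx"]],[0,fl,f["cy"]],[0,0,1.]])
    return K,f["k1"]
def slopes(f,uv):
    K,k1=cam(f); d=(np.asarray(uv,float).reshape(-1,2)-K[:2,2])/K[0,0]
    s=d.copy()
    for _ in range(15): s=d/(1+k1*(s**2).sum(1,keepdims=True))
    return s
def pose(f,st=None):
    "camera->world R,t"
    if "R" in f and f.get("R") is not None:
        R=np.array(f["R"]);return R.T,-R.T@np.array(f["t"])
    H=np.array(f["hand_eye"]);Rt=Ro.from_rotvec(st["ee_rot"]).as_matrix()
    return Rt@H[:3,:3],Rt@H[:3,3]+np.array(st["tcp_pos"])
def atz(f,uv,z,st=None):
    R,t=pose(f,st);s=slopes(f,uv);d=np.c_[s,np.ones(len(s))]@R.T
    return t+d*((z-t[2])/d[:,2])[:,None]
def cloud(f,st=None):
    R,t=pose(f,st);v,u=np.mgrid[:400,:640];s=slopes(f,np.c_[u.ravel(),v.ravel()])
    P=np.c_[s,np.ones(len(s))]*np.asarray(f["depth"]).reshape(-1,1)
    return (P@R.T+t).reshape(400,640,3)
def proj(f,X,st=None):
    R,t=pose(f,st);C=(np.asarray(X).reshape(-1,3)-t)@R;s=C[:,:2]/C[:,2:]
    K,k1=cam(f);return s*(1+k1*(s**2).sum(1,keepdims=True))*K[0,0]+K[:2,2]
def save(n,f): cv2.imwrite("pics/"+n+".png",f["img"][:,:,::-1])
E
python3 - <<'E'
from h import *
print(arm.state())
for n in("top","scene"):
    f=arm.grab_frame(n);save(n+"0",f);P=cloud(f);np.savez(""+n+"0.npz",P=P,img=f["img"])
    print(n,pose(f)[1])
    for th in("low_rack","lane_hoop","standing_can","fallen_can","lane_can","tall_can_1","glue_bottle","tape_roll"):
        for r in arm.look_for(th,f)[:4]:
            p=r["pixel"];print(th,np.round(p),round(r["confidence"],2),P[int(p[0]),int(p[1])].round(3))
E
```

```text
{'clock': 0.0, 'qpos': array([-1.47265375e+00,  1.04667735e-01,  9.63973735e-02,  1.56388266e+00,
       -1.60948179e-05,  1.35311017e+00]), 'qvel': array([-7.75606111e-04,  5.72974088e-05,  2.11974951e-04,  2.37545760e-03,
       -2.83763628e-04, -7.08398527e-04]), 'joint_efforts': array([ 4.26490851e-04, -5.56933951e+01,  5.03648794e+01,  1.67191954e-02,
       -2.37977674e-04, -6.02793975e-06]), 'tcp_pos': array([ 0.18633944, -0.56996046,  0.23050124]), 'ee_rot': array([-3.10116475e+00, -4.93830196e-01, -1.02022594e-04]), 'wrist_force': array([ 1.10349509, -0.16248296,  0.26260176]), 'moment': array([ 0.01677561,  0.01657094, -0.02086571]), 'grip_width': 0.08562568983294164}
top [ 0.432793   -0.07766922  1.35761183]
low_rack [204. 250.] 0.82 [0.619 0.117 0.008]
lane_hoop [206. 249.] 0.7 [0.61 0.12 0.01]
standing_can [210. 388.] 0.86 [ 0.596 -0.283  0.1  ]
standing_can [197. 438.] 0.86 [ 0.636 -0.428  0.105]
standing_can [232. 439.] 0.78 [ 0.536 -0.429  0.104]
standing_can [207. 250.] 0.6 [0.61  0.117 0.006]
fallen_can [251. 379.] 0.67 [ 0.483 -0.267  0.048]
lane_can [199. 231.] 0.
[... 339 characters left out ...]
0.174  0.004]
lane_hoop [275. 378.] 0.86 [0.634 0.167 0.067]
lane_hoop [248. 429.] 0.22 [1.097 0.608 0.95 ]
standing_can [143. 286.] 0.91 [ 0.553 -0.415  0.065]
standing_can [151. 264.] 0.69 [ 0.636 -0.413  0.069]
standing_can [171. 290.] 0.59 [1.097 0.608 0.95 ]
fallen_can [167. 328.] 0.94 [ 0.497 -0.253  0.05 ]
fallen_can [247. 428.] 0.63 [0.521 0.206 0.139]
fallen_can [275. 373.] 0.27 [0.644 0.163 0.074]
lane_can [269. 386.] 0.6 [0.624 0.182 0.105]
tall_can_1 [256. 448.] 0.65 [0.499 0.25  0.139]
tall_can_1 [246. 429.] 0.64 [0.518 0.208 0.143]
glue_bottle [283. 314.] 0.84 [0.796 0.129 0.122]
tape_roll [238. 276.] 0.86 [ 0.76  -0.124  0.001]
tape_roll [165. 326.] 0.18 [ 0.492 -0.267  0.046]
```

View pics/top0.png

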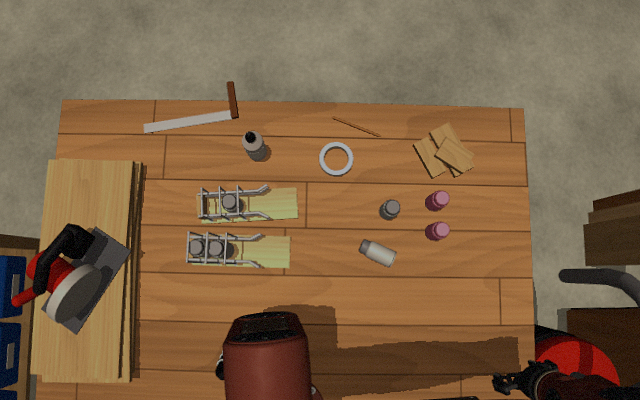

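View pics/scene0.png

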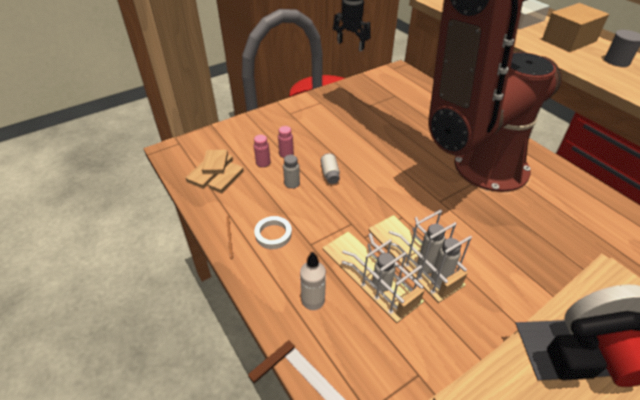

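Scene and top agree. The low rack is the far one: board at about row 204, cols 197–298, mouth facing −y. The grey standing can is at (209,390), the fallen can at (252,378), and the pink look-alikes are at col 438. Next I'll measure them.

```bash
python3 - <<'E'
from h import *
f=arm.grab_frame("top");P=cloud(f);img=f["img"]
hsv=cv2.cvtColor(img,cv2.COLOR_RGB2HSV)
print(hsv[195,280],hsv[165,280],P[205,285],P[165,285], arm.grab_frame("wrist")["hand_eye"])
m=((hsv[...,0]>22)&(hsv[...,0]<40)&(hsv[...,1]>60)).astype(np.uint8);m[:, :180]=0;m[:,310:]=0
n,l,s,c=cv2.connectedComponentsWithStats(m);
for i in range(1,n):
    if s[i,4]>150: print("comp",s[i],c[i])
mm=m.copy();mm[228:]=0;mm[:180]=0
v,u=np.nonzero(mm);X=atz(f,np.c_[u,v],0.009)[:,:2]
r=cv2.minAreaRect((X*1000).astype(np.float32));print("low board",r,cv2.boxPoints(r))
# cans
for nm,(a,b,cc,d),zlo in(("stand",(.54,.65,-.34,-.22),.09),("standbody",(.54,.65,-.34,-.22),.03),("fall",(.40,.56,-.37,-.18),.02),("lanecan",(.56,.66,.05,.26),.08)):
    M=(P[...,0]>a)&(P[...,0]<b)&(P[...,1]>cc)&(P[...,1]<d)&(P[...,2]>zlo)
    Q=P[M];print(nm,len(Q),Q.mean(0).round(4),Q.max(0).round(3),Q.min(0).round(3))
    if nm=="fall":
        r=cv2.minAreaRect((Q[:,:2]*1000).astype(np.float32));print(r)
        vv,uu=np.nonzero(M);Y=atz(f,np.c_[uu,vv],.026)[:,:2]*1000
        r=cv2.minAreaRect(Y.astype(np.float32));print("z26",r,cv2.boxPoints(r))
E
```

```text
[ 23 106 166] [ 14 151 160] [0.61510624 0.01145289 0.00659562] [0.73978545 0.01532469 0.00245251] [[-3.29690886e-04 -9.47643347e-01 -3.19330517e-01  8.31467248e-02]
 [ 9.99999910e-01 -3.98230247e-04  1.49341782e-04 -7.15243806e-05]
 [-2.68689816e-04 -3.19330439e-01  9.47643392e-01 -1.42060587e-01]
 [ 0.00000000e+00  0.00000000e+00  0.00000000e+00  1.00000000e+00]]
comp [249 194  49  25 942] [275.34288747 205.93205945]
comp [243 241  47  27 999] [267.52652653 253.94494494]
low board ((604.8722534179688, 119.87174987792969), (89.03728485107422, 290.3211975097656), 7.463702201843262) [[541.8747   258.01956 ]
 [579.58685  -29.841846]
 [667.8698   -18.276062]
 [630.15765  269.58536 ]]
stand 179 [ 0.6021 -0.2962  0.1031] [ 0.623 -0.276  0.11 ] [ 0.582 -0.317  0.09 ]
standbody 299 [ 0.5986 -0.2919  0.0888] [ 0.625 -0.271  0.11 ] [ 0.577 -0.321  0.03 ]
fall 618 [ 0.4749 -0.2625  0.0448] [ 0.515 -0.208  0.058] [ 0.434 -0.319  0.02 ]
((476.8710021972656, -262.24212646484375), (104.6215591430664, 51.8145866394043), 65.94715881347656)
z26 ((476.278564453125, -263.8192138671875), (108.7484359741211, 52.012020111083984), 65.849365234375) [[ 430.3023  -302.7942 ]
 [ 477.76184 -324.07422]
 [ 522.2548  -224.84424]
 [ 474.7953  -203.56421]]
lanecan 534 [0.6069 0.1735 0.1127] [0.653 0.258 0.135] [0.562 0.057 0.08 ]
```

```bash
cat >> h.py <<'E'
LA=np.radians(7.46); D=np.array([-np.sin(LA),np.cos(LA),0]); N=np.array([np.cos(LA),np.sin(LA),0])
def orient(xh,tilt=0):
    "tool x along horizontal xh (tilt=0, z down); tilt deg: tool z leans toward +xh"
    xh=np.array([xh[0],xh[1],0.]);xh/=np.linalg.norm(xh);z=np.array([0,0,-1.]);a=np.radians(tilt)
    Z=np.cos(a)*z+np.sin(a)*xh;X=np.cos(a)*xh-np.sin(a)*z;return np.c_[X,np.cross(Z,X),Z]
def row(p,R,st=None,ref=None):
    "shift mm & rotvec deg from ref pose (pos,R) or state"
    if ref is None:
        st=st or arm.state();ref=(np.array(st["tcp_pos"]),Ro.from_rotvec(st["ee_rot"]).as_matrix())
    return (ref[1].T@(np.asarray(p)-ref[0])*1000).round(1),np.degrees(Ro.from_matrix(ref[1].T@R).as_rotvec()).round(2)
E
python3 - <<'E'
from h import *
st=arm.state();R=Ro.from_rotvec(st["ee_rot"]).as_matrix();print(R.round(3))
print(row([.60,-.295,.30],orient([0,1])))
# view: camera over cans: tool at y=-.34 looking ahead
print(row([.53,-.36,.30],orient([0,1])))
print(row([.60,-.42,.25],orient(D)))
E
```

```text
[[ 0.951  0.311  0.   ]
 [ 0.311 -0.951 -0.   ]
 [-0.     0.    -1.   ]]
(array([ 478.7, -133.3,  -68.7]), array([  0.  ,   0.  , -71.91]))
(array([392. , -93.2, -68.7]), array([  0.  ,   0.  , -71.91]))
(array([439.9, -14.5, -18.7]), array([  0.  ,   0.  , -79.37]))
```

```bash
python3 - <<'E'
from h import *
print(row([.54,-.21,.28],orient(D)))
E
```

```text
(array([ 448.1, -232.7,  -48.7]), array([  0.  ,   0.  , -79.37]))
```

step_arm(
  plan=[
    [1, 0, 0, -50, 0, 0, -8],
    [1, 100, -50, -50, 0, 0, -24],
    [1, 448, -233, -50, 0, 0, -79.4],
    [1, 448, -233, -50, 0, 0, -79.4],
    [1, 448, -233, -50, 0, 0, -79.4],
    [1, 448, -233, -50, 0, 0, -79.4],
    [1, 448, -233, -50, 0, 0, -79.4],
    [1, 448, -233, -50, 0, 0, -79.4],
    [1, 448, -233, -50, 0, 0, -79.4],
    [1, 448, -233, -50, 0, 0, -79.4],
    [1, 448, -233, -50, 0, 0, -79.4],
    [1, 448, -233, -50, 0, 0, -79.4],
    [1, 448, -233, -50, 0, 0, -79.4],
    [1, 448, -233, -50, 0, 0, -79.4],
  ],
)

```text
clock: 2.4
tcp_pos: [0.5394, -0.2104, 0.2812]
ee_rot: [-2.072, -2.361, 0.001]
wrist_force: [0.2, -0.6, -1.4]
grip_width: 0.0853
```

```bash
python3 - <<'E'
from h import *
st=arm.state();f=arm.grab_frame("wrist");save("w1",f);P=cloud(f,st)
print(st["clock"],st["tcp_pos"],st["qpos"].round(2),Ro.from_rotvec(st["ee_rot"]).as_matrix().round(3).tolist())
for th in("standing_can","fallen_can"):
    for r in arm.look_for(th,f)[:3]:
        p=r["pixel"];print(th,np.round(p),round(r["confidence"],2),P[int(p[0]),int(p[1])].round(3))
M=(P[...,0]>.54)&(P[...,0]<.66)&(P[...,1]>-.34)&(P[...,1]<-.22)
for z in(.03,.095):
    Q=P[M&(P[...,2]>z)];print("stand",len(Q),np.percentile(Q,[1,50,99],axis=0).round(4).tolist())
Q=P[M&(P[...,2]>.095)];print(cv2.minEnclosingCircle((Q[:,:2]*1000).astype(np.float32)))
M=(P[...,0]>.40)&(P[...,0]<.54)&(P[...,1]>-.37)&(P[...,1]<-.18)&(P[...,2]>.02)&(P[...,2]<.07)
Q=P[M];print(Q.mean(0),np.percentile(Q[:,2],99),cv2.minAreaRect((Q[:,:2]*1000).astype(np.float32)))
E
```

```text
2.4 [ 0.53938019 -0.21040285  0.28124617] [-0.6   0.06  0.14  1.65 -0.    0.84] [[-0.13, 0.992, -0.0], [0.992, 0.13, -0.0], [-0.0, -0.0, -1.0]]
standing_can [320. 295.] 0.74 [ 0.539 -0.419  0.081]
standing_can [326. 358.] 0.7 [ 0.624 -0.419  0.078]
standing_can [237. 357.] 0.64 [ 0.596 -0.28   0.097]
fallen_can [192. 267.] 0.77 [ 0.485 -0.255  0.051]
stand 2012 [[0.5801, -0.3151, 0.0316], [0.6006, -0.2858, 0.094], [0.6266, -0.2725, 0.1047]]
stand 992 [[0.5851, -0.3162, 0.0959], [0.604, -0.2951, 0.1033], [0.6238, -0.2774, 0.1051]]
((605.4164428710938, -298.24639892578125), 21.784364700317383)
[ 0.48027488 -0.26035586  0.04460978] 0.05229136071521857 ((479.8153991699219, -263.39324951171875), (104.84872436523438, 51.886199951171875), 65.50196075439453)
```

View pics/w1.png

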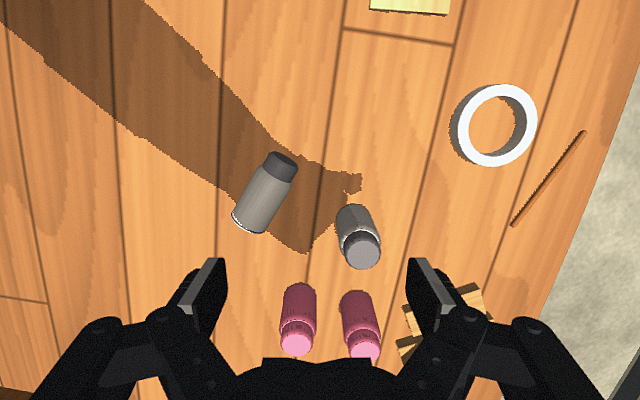

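```bash
python3 - <<'E'
from h import *
R=orient(D);ref=(np.array([.5394,-.2104,.2805]),R)
print(row([.6045,-.2965,.15],R,ref=ref),row([.6045,-.2965,.038],R,ref=ref))
mouth=np.array([.605,.120,0])-.035*D; ap=mouth-.060*D; stop=mouth+.162*D;print(mouth,ap,stop)
g=(np.array([.6045,-.2965,.038]),R)
print(row(ap+[0,0,.12],R,ref=g),row(ap+[0,0,.06],R,ref=g),row(ap+[0,0,.0475],R,ref=g))
E
```

```text
(array([-93.8,  53.4, 130.5]), array([0., 0., 0.])) (array([-93.8,  53.4, 242.5]), array([0., 0., 0.]))
[0.60954419 0.08529625 0.        ] [0.61733423 0.0258041  0.        ] [0.58851108 0.24592504 0.        ]
(array([317.9,  54.6, -82. ]), array([0., 0., 0.])) (array([317.9,  54.6, -22. ]), array([0., 0., 0.])) (array([317.9,  54.6,  -9.5]), array([0., 0., 0.]))
```

step_arm(
  plan=[
    [1, -47, 27, 25, 0, 0, 0],
    [1, -94, 53, 50, 0, 0, 0],
    [1, -94, 53, 100, 0, 0, 0],
    [1, -94, 53, 150, 0, 0, 0],
    [1, -94, 53, 190, 0, 0, 0],
    [1, -94, 53, 220, 0, 0, 0],
    [1, -94, 53, 242, 0, 0, 0],
    [1, -94, 53, 242, 0, 0, 0],
    [0.3, -94, 53, 242, 0, 0, 0],
    [0.3, -94, 53, 242, 0, 0, 0],
    [0.3, -94, 53, 242, 0, 0, 0],
    [0.3, -94, 53, 242, 0, 0, 0],
    [0.3, -94, 53, 242, 0, 0, 0],
    [0.3, -94, 53, 242, 0, 0, 0],
  ],
  grip_force=40,
)

```text
clock: 3.95
tcp_pos: [0.6055, -0.2972, 0.042]
ee_rot: [2.07, 2.359, -0.001]
wrist_force: [-3.2, -0.1, 6.7]
grip_width: 0.0507
```

step_arm(
  plan=[
    [0.3, 0, 0, -40, 0, 0, 0],
    [0.3, 10, 3, -90, 0, 0, 0],
    [0.3, 58, 10, -90, 0, 0, 0],
    [0.3, 107, 20, -90, 0, 0, 0],
    [0.3, 156, 29, -90, 0, 0, 0],
    [0.3, 205, 37, -90, 0, 0, 0],
    [0.3, 254, 45, -90, 0, 0, 0],
    [0.3, 300, 53, -90, 0, 0, 0],
    [0.3, 318, 55, -80, 0, 0, 0],
    [0.3, 318, 55, -60, 0, 0, 0],
    [0.3, 318, 55, -50, 0, 0, 0],
    [0.3, 318, 55, -50, 0, 0, 0],
  ],
)

```text
clock: 5.15
tcp_pos: [0.6166, 0.026, 0.0876]
ee_rot: [-2.071, -2.36, 0.003]
wrist_force: [0.6, -0.0, -1.5]
grip_width: 0.051
```

```bash
python3 - <<'E'
from h import *
st=arm.state();f=arm.grab_frame("wrist");save("w2",f);P=cloud(f,st)
print(st["clock"],st["tcp_pos"],st["grip_width"],st["wrist_force"])
# rails: predicted vs seen
mouth=np.array([.605,.120,0])-.035*D
rel=(P-mouth); X=rel@D; Y=rel@N; Z=P[...,2]
for a,b in((-.015,-.0),(.0,.02),(.02,.04),(.055,.09),(.105,.14)):
    for s in(-1,1):
        M=(X>a)&(X<b)&(Z>.066)&(Z<.085)&(s*Y>.022)&(s*Y<.05)
        if M.sum()>5: print(a,s,M.sum(),np.percentile(Y[M],[5,50,95]).round(4))
M=(Z>.003)&(Z<.014)&(abs(Y)<.06)&(X>-.13)&(X<0); print(np.percentile(Y[M],[1,99]),X[M].min())
M=(Z>.05)&(Z<.12)&(abs(Y)<.028)&(X>.02)&(X<.16); print(np.percentile(X[M],[2,98]) if M.any() else 0)
E
```

```text
5.15 [0.61659833 0.02599712 0.08757736] 0.050956678877025124 [ 0.56406796 -0.0268957  -1.51151446]
-0.015 -1 555 [-0.0356 -0.0292 -0.0233]
-0.015 1 537 [0.037  0.0422 0.0478]
0.0 -1 433 [-0.0269 -0.0244 -0.0222]
0.0 1 731 [0.0368 0.0398 0.0438]
0.02 -1 379 [-0.026  -0.024  -0.0222]
0.02 1 808 [0.0379 0.0409 0.0448]
0.055 -1 68 [-0.0245 -0.0233 -0.0223]
0.055 1 144 [0.024  0.0396 0.0459]
[-0.04088165  0.05144782] -0.0998103352441508
[0.02217313 0.0594773 ]
```

View pics/w2.png

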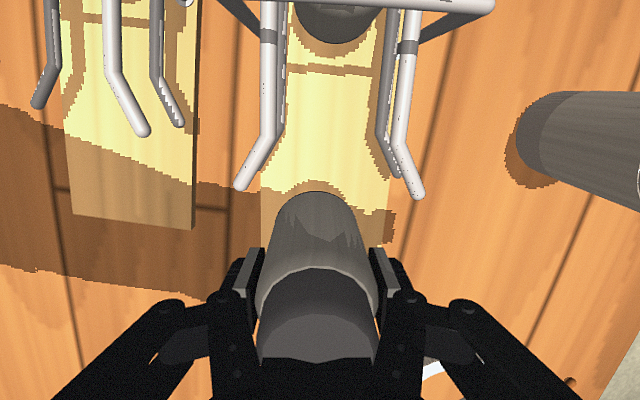

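```bash
python3 - <<'E'
from h import *
st=arm.state();f=arm.grab_frame("wrist");P=cloud(f,st)
mouth=np.array([.605,.120,0])-.035*D
rel=(P-mouth); X=rel@D; Y=rel@N; Z=P[...,2]
for a in np.arange(-.05,.10,.01):
    o=[]
    for lo,hi in((-.06,-.005),(.015,.065)):
        M=(X>a)&(X<a+.01)&(Z>.064)&(Z<.083)&(Y>lo)&(Y<hi)
        o+= [int(M.sum())]+(np.percentile(Y[M],[3,97])*1000).round(1).tolist()+[Z[M].max().round(3)] if M.sum()>5 else [0]
    print(round(a,3),o)
for a in np.arange(-.09,.0,.015):
    M=(Z>.0045)&(Z<.014)&(abs(Y)<.07)&(X>a)&(X<a+.015); print("board",round(a,3),np.percentile(Y[M],[1,99]).round(4))
E
```

```text
-0.05 [151, -22.1, -14.2, np.float64(0.083), 136, 15.5, 23.3, np.float64(0.083)]
-0.04 [197, -13.8, -5.3, np.float64(0.083), 18, 15.1, 53.6, np.float64(0.082)]
-0.03 [159, -42.2, -33.8, np.float64(0.079), 297, 45.9, 55.4, np.float64(0.079)]
-0.02 [361, -39.8, -28.0, np.float64(0.079), 337, 40.9, 51.4, np.float64(0.079)]
-0.01 [379, -33.4, -21.7, np.float64(0.079), 366, 36.4, 46.5, np.float64(0.079)]
0.0 [349, -27.3, -19.8, np.float64(0.079), 358, 36.4, 43.8, np.float64(0.079)]
0.01 [369, -26.3, -19.0, np.float64(0.079), 363, 36.9, 44.4, np.float64(0.079)]
0.02 [383, -26.0, -18.5, np.float64(0.079), 398, 37.6, 44.9, np.float64(0.079)]
0.03 [423, -25.9, -18.2, np.float64(0.079), 393, 38.2, 45.3, np.float64(0.079)]
0.04 [483, -28.3, -17.8, np.float64(0.083), 561, 38.5, 49.1, np.float64(0.083)]
0.05 [492, -25.3, -5.8, np.float64(0.083), 499, 15.8, 45.9, np.float64(0.083)]
0.06 [19, -23.7, -6.9, np.float64(0.076), 0]
0.07 [0, 0]
0.08 [0, 0]
0.09 [0, 0]
0.1 [0, 0]
board -0.09 [-0.043   0.0512]
board -0.075 [-0.0421  0.0517]
board -0.06 [-0.0407  0.0523]
board -0.045 [-0.0396  0.0522]
board -0.03 [-0.0353  0.0481]
board -0.015 [-0.0263  0.0461]
```

```bash
cat >> h.py <<'E'
mouth=np.array([.605,.120,0])-.035*D+.0082*N-.002*D
LA=np.radians(4.6); D=np.array([-np.sin(LA),np.cos(LA),0]); N=np.array([np.cos(LA),np.sin(LA),0])
ap=mouth-.060*D; stop=mouth+.162*D
E
python3 - <<'E'
from h import *
print(mouth,ap,stop); R=orient(D)
st=arm.state();print(st["tcp_pos"])
print(row(ap+[0,0,.052],R))
ref=(ap+[0,0,.052],R)
# after release: retreat, tilt, push pose at tip behind can
b=ap-.026*D
print("up",row(ap+[0,0,.15],R,ref=ref),row(ap-.1*D+[0,0,.13],orient(D,25),ref=ref),row(ap-.05*D+[0,0,.035],orient(D,25),ref=ref))
for s in(-.036,.02,.054+.003,.066):
  print(s,row(ap+s*D+[0,0,.035],orient(D,25),ref=ref))
E
```

```text
[0.61793445 0.08437782 0.        ] [0.62274639 0.02457108 0.        ] [0.60494223 0.24585599 0.        ]
[0.61781372 0.0255637  0.08966556]
(array([-1.6,  4.8, 37.7]), array([0.  , 0.01, 2.83]))
up (array([  0.,   0., -98.]), array([0., 0., 0.])) (array([-100.,    0.,  -78.]), array([ 0., 25.,  0.])) (array([-50.,  -0.,  17.]), array([ 0., 25.,  0.]))
-0.036 (array([-36.,  -0.,  17.]), array([ 0., 25.,  0.]))
0.02 (array([20., -0., 17.]), array([ 0., 25.,  0.]))
0.057 (array([57., -0., 17.]), array([ 0., 25.,  0.]))
0.066 (array([66.,  0., 17.]), array([ 0., 25.,  0.]))
```

step_arm(
  plan=[
    [0.3, -2, 5, 10, 0, 0, 2.8],
    [0.3, -2, 5, 25, 0, 0, 2.8],
    [0.3, -2, 5, 32, 0, 0, 2.8],
    [0.3, -2, 5, 37, 0, 0, 2.8],
    [0.3, -2, 5, 37, 0, 0, 2.8],
    [0.3, -2, 5, 37, 0, 0, 2.8],
    [0.6, -2, 5, 37, 0, 0, 2.8],
    [0.8, -2, 5, 37, 0, 0, 2.8],
    [1, -2, 5, 37, 0, 0, 2.8],
    [1, -2, 5, 37, 0, 0, 2.8],
    [1, -2, 5, 37, 0, 0, 2.8],
  ],
)

```text
clock: 6.35
tcp_pos: [0.6231, 0.0251, 0.0525]
ee_rot: [2.128, 2.31, 0.0]
wrist_force: [0.2, -0.1, 0.2]
grip_width: 0.0852
```

step_arm(
  plan=[
    [1, 0, 0, -40, 0, 0, 0],
    [1, 0, 0, -80, 0, 0, 0],
    [0.5, -45, 0, -85, 0, 8, 0],
    [0, -90, 0, -80, 0, 16, 0],
    [0, -100, 0, -40, 0, 18, 0],
    [0, -80, 0, 0, 0, 18, 0],
    [0, -65, 0, 16, 0, 18, 0],
    [0, -60, 0, 16, 0, 18, 0],
    [0, -60, 0, 16, 0, 18, 0],
    [0, -55, 0, 16, 0, 18, 0],
    [0, -50, 0, 16, 0, 18, 0],
  ],
)

```text
clock: 7.45
tcp_pos: [0.6282, -0.0253, 0.0381]
ee_rot: [-1.963, -2.131, -0.312]
wrist_force: [-0.3, -0.5, -0.2]
grip_width: -0.0002
```

```bash
python3 - <<'E'
from h import *
st=arm.state();f=arm.grab_frame("wrist");save("w3",f)
print(st["clock"],st["tcp_pos"],st["wrist_force"],st["grip_width"],((st["tcp_pos"]-mouth)@D,(st["tcp_pos"]-mouth)@N))
E
```

```text
7.45 [ 0.62824622 -0.02525295  0.03812888] [-0.34025208 -0.45862755 -0.20343879] -0.00017094341194367988 (np.float64(-0.11010462932889098), np.float64(0.001486281756062753))
```

View pics/w3.png

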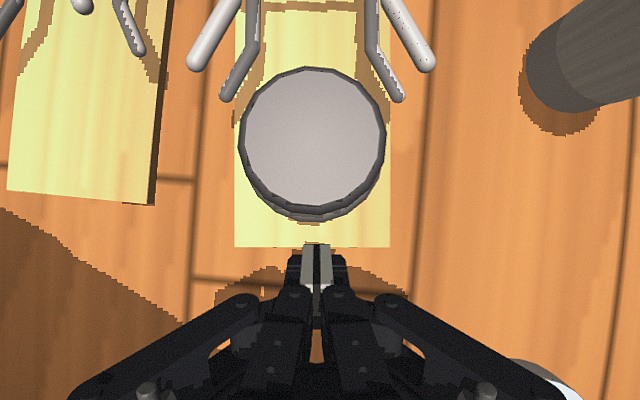

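step_arm(
  plan=[
    [0, 7.6, -0.5, 2.5, 0, 0, 0],
    [0, 15.2, -1, 4.9, 0, 0, 0],
    [0, 22.8, -1, 7.4, 0, 0, 0],
    [0, 30.4, -1, 9.9, 0, 0, 0],
    [0, 38, -1, 12.3, 0, 0, 0],
    [0, 45.6, -1, 14.8, 0, 0, 0],
    [0, 53.2, -1, 17.3, 0, 0, 0],
    [0, 60.8, -1, 19.8, 0, 0, 0],
    [0, 68.4, -1, 22.2, 0, 0, 0],
    [0, 76, -1, 24.7, 0, 0, 0],
  ],
)

```text
clock: 8.5
tcp_pos: [0.6194, 0.0554, 0.0363]
ee_rot: [-1.961, -2.129, -0.31]
wrist_force: [0.4, -4.5, 3.4]
grip_width: -0.0001
```

```bash
python3 - <<'E'
from h import *
st=arm.state();f=arm.grab_frame("wrist");save("w4",f)
print(st["clock"],st["tcp_pos"],st["wrist_force"],((st["tcp_pos"]-mouth)@D,(st["tcp_pos"]-mouth)@N))
E
```

```text
8.5 [0.61941947 0.05544668 0.0362668 ] [ 0.39218065 -4.50606132  3.40287055] (np.float64(-0.028957040257297124), np.float64(-0.0008400076825116655))
```

View pics/w4.png

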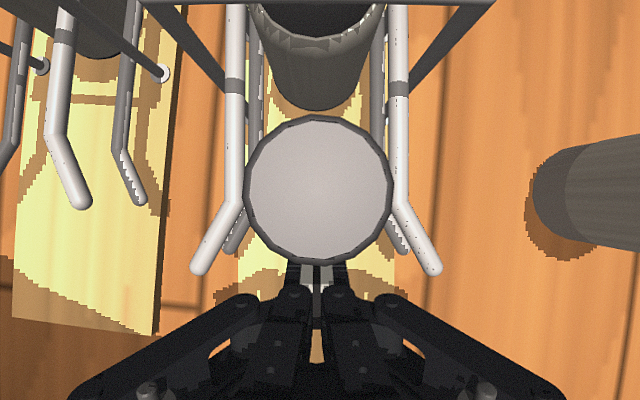

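```bash
python3 - <<'E'
from h import *
st=arm.state();f=arm.grab_frame("wrist");P=cloud(f,st);r=P-mouth
for p in((300,240),(302,225),(310,205),(330,180),(302,395),(312,430),(330,450),(290,300)):
    q=r[p];print(p,(q@D).round(3),(q@N).round(3),P[p][2].round(3))
C=(r@D>-.04)&(r@D<.06)&(abs(r@N)<.03)&(P[...,2]>.105)&(P[...,2]<.118);q=r[C];print(C.sum(),np.percentile(q@D,[2,98]),np.percentile(q@N,[2,98]),np.median(q[:,2]))
E
```

```text
(300, 240) -0.03 -0.026 0.089
(302, 225) -0.032 -0.032 0.087
(310, 205) -0.067 -0.07 -0.0
(330, 180) -0.036 -0.042 0.102
(302, 395) -0.031 0.027 0.088
(312, 430) -0.069 0.072 -0.001
(330, 450) -0.036 0.042 0.101
(290, 300) -0.029 -0.006 0.082
21875 [-0.03617177  0.0283478 ] [-0.01770398  0.01827696] 0.11229660640020958
```

```bash
python3 - <<'E'
from h import *
st=arm.state();ref=(mouth-.029*D+[0,0,.0363],orient(D,18));print(row(*ref))
for s,z,t in((-.06,.045,18),(-.07,.04,34),(-.07,.025,50),(-.04,.025,50),(-.025,.025,50),(-.001,.025,50)):
  print(s,row(mouth+s*D+[0,0,z],orient(D,t),ref=ref))
E
```

```text
(array([-0.8,  1.2, -0.5]), array([-0.08, -0.05,  0.15]))
-0.06 (array([-26.8,   0. , -17.9]), array([0., 0., 0.]))
-0.07 (array([-37.8,  -0. , -16.2]), array([-0., 16.,  0.]))
-0.07 (array([-42.5,  -0. ,  -1.9]), array([ 0., 32.,  0.]))
-0.04 (array([-14. ,  -0. ,   7.3]), array([ 0., 32.,  0.]))
-0.025 (array([ 0.3, -0. , 12. ]), array([ 0., 32.,  0.]))
-0.001 (array([23.1, -0. , 19.4]), array([ 0., 32.,  0.]))
```

step_arm(
  plan=[
    [0, -27, 1, -18, 0, 0, 0],
    [0, -35, 1, -18, 0, 8, 0],
    [0, -40, 1, -16, 0, 16, 0],
    [0, -43, 1, -10, 0, 24, 0],
    [0, -43, 1, -2, 0, 32, 0],
    [0, -43, 1, -2, 0, 32, 0],
    [0, -28, 1, 3, 0, 32, 0],
    [0, -14, 1, 7.5, 0, 32, 0],
    [0, -7, 1, 10, 0, 32, 0],
    [0, 0, 1, 12, 0, 32, 0],
    [0, 8, 1, 14.5, 0, 32, 0],
    [0, 16, 1, 17, 0, 32, 0],
    [0, 23, 1, 19.5, 0, 32, 0],
    [0, 23, 1, 19.5, 0, 32, 0],
  ],
)

```text
clock: 10.0
tcp_pos: [0.6181, 0.0836, 0.0252]
ee_rot: [-1.621, -1.761, -0.756]
wrist_force: [-0.2, 0.1, 0.5]
grip_width: 0.0001
```

```bash
python3 - <<'E'
from h import *
st=arm.state();f=arm.grab_frame("scene");P=cloud(f);g=arm.grab_frame("wrist");save("w5",np and g)
a=cv2.resize(f["img"][200:330,300:480],(720,520));cv2.imwrite("pics/s5.png",a[:,:,::-1])
print(st["clock"],st["tcp_pos"],st["wrist_force"],st["qpos"].round(2),((st["tcp_pos"]-mouth)@D,(st["tcp_pos"]-mouth)@N))
E
```

```text
10.0 [0.61814802 0.08356013 0.02515578] [-0.23682322  0.05281498  0.54698124] [-0.43  0.66  0.16  1.6   0.73  0.85] (np.float64(-0.0008321814199811728), np.float64(0.00014730582882126078))
```

View pics/s5.png

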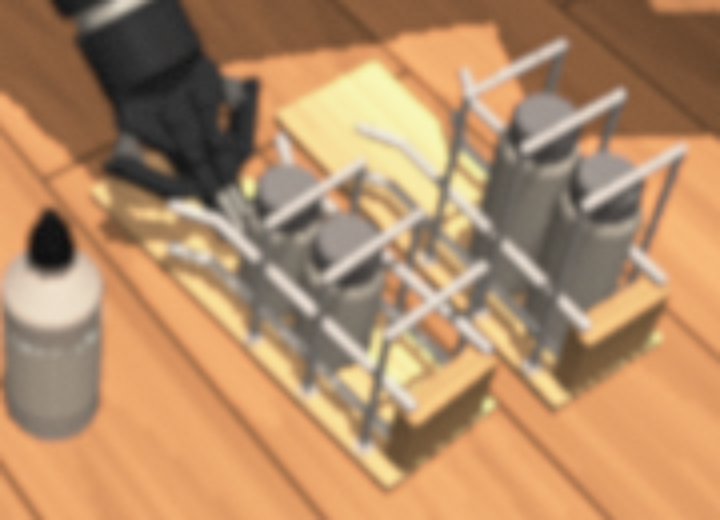

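```bash
cat >> h.py <<'E'
A=np.array([np.sin(np.radians(24.5)),np.cos(np.radians(24.5)),0]);C=np.array([.480,-.263,.026])
def pickpose(C=C,A=A,h=.042,back=.017,t=-30):
    R=orient(A,t);return C+(h-.052)*A+back*R[:,2],R
E
python3 - <<'E'
from h import *
p,R=pickpose();print(p)
ref=(mouth-.0005*D+[0,0,.025],orient(D,50))
print(row(mouth-.06*D+[0,0,.06],orient(D,50),ref=ref));print(row(mouth-.1*D+[0,0,.2],orient(D,10),ref=ref))
print(row(p+[0,0,.15],orient(A,0),ref=ref));r2=(p+[0,0,.15],orient(A,0))
print(row(p-.06*R[:,2],R,ref=r2),row(p,R,ref=r2))
E
```

```text
[ 0.47232818 -0.27983428  0.01127757]
(array([-11.4,   0. , -68.1]), array([0., 0., 0.]))
(array([  70.1,    0. , -188.7]), array([ -0., -40.,   0.]))
(array([-121.1, -174.3, -356.4]), array([-12.69, -48.89,  27.21]))
(array([30., -0., 98.]), array([  0., -30.,  -0.])) (array([  0.,   0., 150.]), array([  0., -30.,  -0.]))
```

step_arm(
  plan=[
    [0, -5, 0, -34, 0, 0, 0],
    [0, -11, 0, -68, 0, 0, 0],
    [0, 10, 0, -105, 0, -8, 0],
    [0.3, 25, -20, -140, -2, -16, 4],
    [0.6, 10, -40, -180, -4, -24, 8],
    [1, -15, -70, -220, -6, -32, 13],
    [1, -45, -100, -260, -8, -38, 18],
    [1, -80, -135, -300, -10, -44, 22],
    [1, -121, -174, -356, -12.7, -48.9, 27.2],
    [1, -121, -174, -356, -12.7, -48.9, 27.2],
    [1, -121, -174, -356, -12.7, -48.9, 27.2],
    [1, -121, -174, -356, -12.7, -48.9, 27.2],
  ],
)

```text
clock: 11.3
tcp_pos: [0.4726, -0.282, 0.1609]
ee_rot: [-2.643, -1.698, -0.0]
wrist_force: [0.2, -0.1, 0.0]
grip_width: 0.0854
```

```bash
python3 - <<'E'
from h import *
st=arm.state();f=arm.grab_frame("wrist");save("w6",f);P=cloud(f,st)
print(st["clock"],st["tcp_pos"])
M=(P[...,0]>.40)&(P[...,0]<.54)&(P[...,1]>-.37)&(P[...,1]<-.18)&(P[...,2]>.02)&(P[...,2]<.07)
Q=P[M];print(len(Q),np.percentile(Q[:,2],99),cv2.minAreaRect((Q[:,:2]*1000).astype(np.float32)))
p,R=pickpose();print(row(p-.06*R[:,2],R),row(p,R))
E
```

```text
11.3 [ 0.47264996 -0.28201023  0.16085911]
6754 0.05205932775538781 ((479.5702209472656, -263.2193298339844), (104.31468963623047, 51.70648956298828), 65.77288055419922)
(array([30.6, -1.2, 97.5]), array([-2.000e-02, -3.005e+01,  3.000e-02])) (array([  0.5,  -1.2, 149.4]), array([-2.000e-02, -3.005e+01,  3.000e-02]))
```

View pics/w6.png

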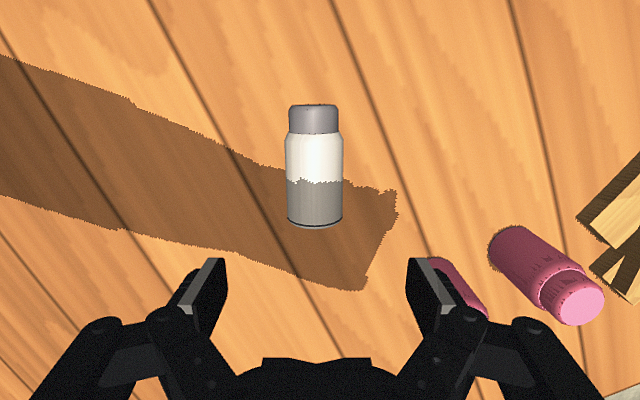

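step_arm(
  plan=[
    [1, 15, 0, 30, 0, -8, 0],
    [1, 25, 0, 60, 0, -16, 0],
    [1, 30, 0, 85, 0, -24, 0],
    [1, 30, 0, 97, 0, -30, 0],
    [1, 20, -0.5, 115, 0, -30, 0],
    [1, 10, -1, 132, 0, -30, 0],
    [1, 0.5, -1, 149, 0, -30, 0],
    [1, 0.5, -1, 149, 0, -30, 0],
    [0.3, 0.5, -1, 149, 0, -30, 0],
    [0.3, 0.5, -1, 149, 0, -30, 0],
    [0.3, 0.5, -1, 149, 0, -30, 0],
    [0.3, 0.5, -1, 149, 0, -30, 0],
    [0.3, 0.5, -1, 149, 0, -30, 0],
    [0.3, 0.5, -1, 149, 0, -30, 0],
  ],
  grip_force=50,
)

```text
clock: 12.75
tcp_pos: [0.4739, -0.2798, 0.0134]
ee_rot: [2.344, 1.511, -0.626]
wrist_force: [0.2, 6.0, 6.3]
grip_width: 0.0505
```

```bash
python3 - <<'E'
from h import *
st=arm.state();f=arm.grab_frame("wrist");P=cloud(f,st);print(st)
R=Ro.from_rotvec(st["ee_rot"]).as_matrix();t=st["tcp_pos"]
foot=R.T@(C-.052*A-t);ax=R.T@A;print("foot in tool",foot,ax)
Rp=orient(D,60)
tgt=ap+[0,0,.0115]-Rp@foot; print(tgt)
mid=np.array([.56,-.15,.22])
ref=(t,R)
print("lift",row(t+[0,0,.12],orient(A,-10),ref=ref))
print("mid",row(tgt+[0,0,.10]-.06*D,orient(D,40),ref=ref))
print("above",row(tgt+[0,0,.06],Rp,ref=ref)); print("tgt",row(tgt,Rp,ref=ref))
E
```

```text
{'clock': 12.75, 'qpos': array([-0.49415549,  0.07561901, -0.41212867,  1.04100304, -0.52186113,
        1.49097915]), 'qvel': array([-4.41266620e-04, -8.78097394e-04,  1.42113264e-03,  5.65199247e-04,
        3.80512219e-05,  8.09151153e-04]), 'joint_efforts': array([-2.78021023e+00, -4.77783501e+01,  4.48965776e+01, -1.31311923e+00,
       -2.19684407e+00,  1.71316706e-02]), 'tcp_pos': array([ 0.4738976 , -0.27983414,  0.01338394]), 'ee_rot': array([ 2.34409615,  1.51115387, -0.62606586]), 'wrist_force': array([0.19885687, 6.01506539, 6.33260547]), 'moment': array([ 0.8560021 ,  0.05463671, -0.14879579]), 'grip_width': 0.05053689897552725}
foot in tool [-0.0358832  -0.00149009  0.00613744] [ 0.86612873  0.00262499 -0.49981409]
[0.62321905 0.03727633 0.04564449]
lift (array([ -60. ,    0.3, -103.9]), array([ 0.17, 19.99,  0.1 ]))
mid (array([ 192. ,   34.6, -263.4]), array([  2.82,  68.45, -30.67]))
above (array([ 257.4,    5.5, -255.1]), array([  8.44,  87.93, -30.96]))
tgt (array([ 287.4,    5.4, -203.1]), array([  8.44,  87.93, -30.96]))
```

step_arm(
  plan=[
    [0.3, -15, 0, -26, 0, 0, 0],
    [0.3, -35, 0, -65, 0, 8, 0],
    [0.3, -55, 0, -105, 0, 16, 0],
    [0.3, -50, 2, -145, 1, 24, -4],
    [0.3, -20, 6, -180, 1.5, 32, -8],
    [0.3, 20, 10, -215, 2, 40, -12],
    [0.3, 60, 15, -240, 2.5, 47, -16],
    [0.3, 105, 20, -255, 2.8, 54, -20],
    [0.3, 150, 25, -262, 2.8, 61, -25],
    [0.3, 192, 30, -263, 2.8, 68.5, -30.7],
    [0.3, 220, 18, -260, 5, 76, -30.8],
    [0.3, 257, 6, -262, 8, 83, -31],
    [0.3, 257, 6, -262, 8.4, 87.9, -31],
    [0.3, 257, 6, -262, 8.4, 87.9, -31],
    [0.3, 257, 6, -262, 8.4, 87.9, -31],
  ],
)

```text
clock: 14.3
tcp_pos: [0.6245, 0.0389, 0.1102]
ee_rot: [-1.511, -1.635, -0.868]
wrist_force: [0.9, 0.2, -0.9]
grip_width: 0.0505
```

```bash
python3 - <<'E'
from h import *
st=arm.state()
R=Ro.from_rotvec(st["ee_rot"]).as_matrix();t=st["tcp_pos"];print(st["clock"],t,st["qpos"].round(2),st["grip_width"],st["wrist_force"])
f=arm.grab_frame("scene");P=cloud(f);a=cv2.resize(f["img"][150:310,270:450],(720,640));cv2.imwrite("pics/s7.png",a[:600,:,::-1])
foot=np.array([-.0359,0,.0061]);ax=np.array([.866,0,-.5]);print("can axis",R@ax,"foot",t+R@foot-ap)
g=arm.grab_frame("top");Q=cloud(g)
for nm,q in(("scene",P),("top",Q)):
    r=q-ap;M=(abs(r@D)<.045)&(abs(r@N)<.03)&(q[...,2]>.06);Z=q[M]
    if len(Z): print(nm,len(Z),np.percentile(Z@D-ap@D,[2,50,98]).round(3),np.percentile(Z@N-ap@N,[2,50,98]).round(3),np.percentile(Z[:,2],[2,98]).round(3))
Rp=orient(D,60);print(row(ap+[0,0,.0115]-Rp@foot,Rp))
E
```

```text
14.3 [0.62452997 0.03894516 0.11020329] [-0.52  0.8   0.41  1.95  0.79  0.63] 0.050542044559893015 [ 0.9235654   0.18558251 -0.93030564]
can axis [0.00156172 0.00262034 0.99997335] foot [0.00273796 0.00165712 0.07609481]
scene 745 [-0.044  0.016  0.029] [-0.024  0.014  0.029] [0.078 0.18 ]
top 425 [-0.043 -0.007  0.022] [-0.029 -0.006  0.029] [0.103 0.183]
(array([-58.2,  -3.7,  32.2]), array([0.06, 0.23, 0.07]))
```

View pics/s7.png

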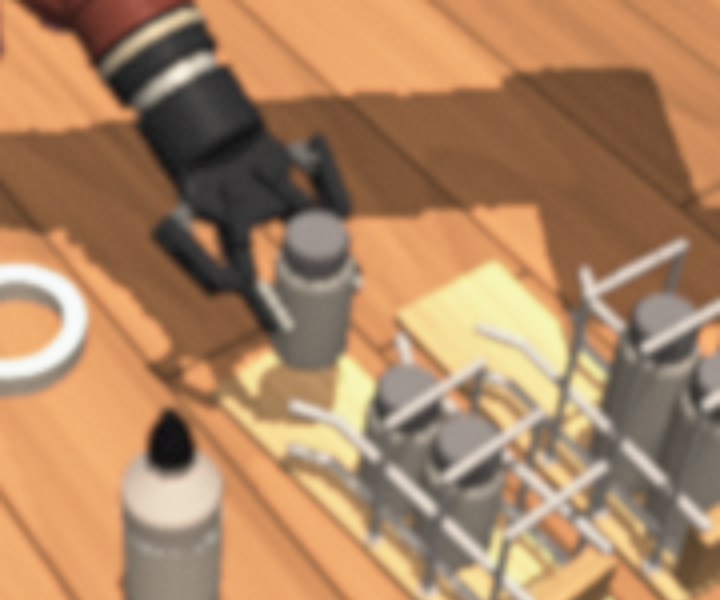

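step_arm(
  plan=[
    [0.3, -15, -2, 8, 0, 0, 0],
    [0.3, -30, -3.5, 16, 0, 0, 0],
    [0.3, -45, -3.5, 24, 0, 0, 0],
    [0.3, -52, -3.5, 28.5, 0, 0, 0],
    [0.3, -56, -3.5, 31, 0, 0, 0],
    [0.3, -58, -3.5, 32, 0, 0, 0],
    [0.3, -58, -3.5, 32, 0, 0, 0],
    [0.3, -58, -3.5, 32, 0, 0, 0],
  ],
)

```text
clock: 15.2
tcp_pos: [0.6206, 0.0383, 0.0451]
ee_rot: [-1.509, -1.632, -0.869]
wrist_force: [-4.1, 1.8, 5.0]
grip_width: 0.0505
```

step_arm(
  plan=[
    [0.6, 0, 0, 0, 0, 0, 0],
    [0.7, 0, 0, 0, 0, 0, 0],
    [0.8, 0, 0, 0, 0, 0, 0],
    [0.9, 0, 0, 0, 0, 0, 0],
    [0.9, 0, 0, 0, 0, 0, 0],
    [0.9, 0, 0, 0, 0, 0, 0],
  ],
)

```text
clock: 15.8
tcp_pos: [0.6209, 0.0379, 0.0441]
ee_rot: [-1.509, -1.634, -0.87]
wrist_force: [-0.2, 0.8, -0.1]
grip_width: 0.0769
```

```bash
python3 - <<'E'
from h import *
st=arm.state();print(st["tcp_pos"],st["wrist_force"],st["grip_width"])
f=arm.grab_frame("scene");a=cv2.resize(f["img"][180:330,290:470],(720,600));cv2.imwrite("pics/s8.png",a[:,:,::-1])
ref=(np.array(st["tcp_pos"]),Ro.from_rotvec(st["ee_rot"]).as_matrix())
for s,z,t in((-.155,.06,55),(-.15,.025,50),(-.11,.025,50),(-.102,.025,50),(-.05,.025,50),(-.02,.025,50),(0,.025,50)):
  print(s,row(mouth+s*D+[0,0,z],orient(D,t),ref=ref))
E
```

```text
[0.62087256 0.03785988 0.0440707 ] [-0.16506536  0.77779424 -0.10422273] 0.07686941463836144
-0.155 (array([ -40.4,    0.8, -101.8]), array([-0.  , -5.  , -0.06]))
-0.15 (array([-68.2,   0.9, -80. ]), array([ -0.01, -10.  ,  -0.06]))
-0.11 (array([-48.2,   0.9, -45.4]), array([ -0.01, -10.  ,  -0.06]))
-0.102 (array([-44.2,   0.9, -38.4]), array([ -0.01, -10.  ,  -0.06]))
-0.05 (array([-18.2,   0.8,   6.6]), array([ -0.01, -10.  ,  -0.06]))
-0.02 (array([-3.2,  0.8, 32.6]), array([ -0.01, -10.  ,  -0.06]))
0 (array([ 6.8,  0.8, 49.9]), array([ -0.01, -10.  ,  -0.06]))
```

View pics/s8.png

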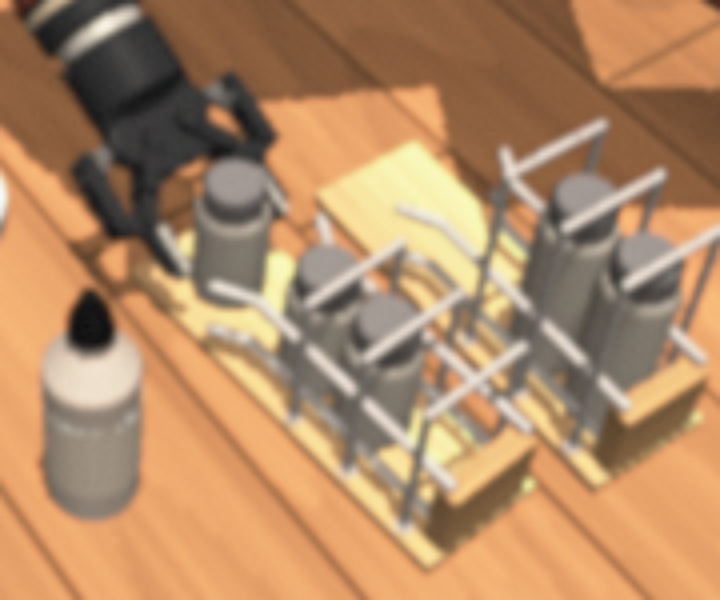

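step_arm(
  plan=[
    [0.9, 0, 0, -30, 0, 0, 0],
    [0.9, 0, 0, -65, 0, 0, 0],
    [0.6, -20, 0.5, -95, 0, -2, 0],
    [0.2, -40, 0.8, -102, 0, -5, 0],
    [0, -60, 0.8, -90, 0, -10, 0],
    [0, -68, 0.8, -80, 0, -10, 0],
    [0, -68, 0.8, -80, 0, -10, 0],
    [0, -58, 0.8, -62.5, 0, -10, 0],
    [0, -48, 0.8, -45.4, 0, -10, 0],
    [0, -44, 0.8, -38.4, 0, -10, 0],
    [0, -40, 0.8, -31.5, 0, -10, 0],
    [0, -36, 0.8, -24.5, 0, -10, 0],
    [0, -32, 0.8, -17.5, 0, -10, 0],
    [0, -28, 0.8, -10.6, 0, -10, 0],
    [0, -24, 0.8, -3.7, 0, -10, 0],
    [0, -20, 0.8, 3.2, 0, -10, 0],
    [0, -16, 0.8, 10.1, 0, -10, 0],
    [0, -12, 0.8, 17.1, 0, -10, 0],
    [0, -8, 0.8, 24, 0, -10, 0],
    [0, -8, 0.8, 24, 0, -10, 0],
  ],
)

```text
clock: 17.85
tcp_pos: [0.62, 0.0559, 0.0253]
ee_rot: [-1.622, -1.758, -0.756]
wrist_force: [0.7, 0.2, 0.3]
grip_width: 0.0001
```

```bash
python3 - <<'E'
from h import *
st=arm.state();r=st["tcp_pos"]-mouth;print(st["tcp_pos"],st["wrist_force"],r@D,r@N)
f=arm.grab_frame("scene");a=cv2.resize(f["img"][180:330,290:470],(720,600));cv2.imwrite("pics/s9.png",a[:,:,::-1])
ref=(np.array(st["tcp_pos"]),Ro.from_rotvec(st["ee_rot"]).as_matrix())
for s in(-.025,-.015,-.005,0,.005): print(s,row(mouth+s*D+[0,0,.025],orient(D,50),ref=ref))
E
```

```text
[0.62001488 0.05588868 0.02532693] [0.74016275 0.20842494 0.3412485 ] -0.02856422262374326 -0.000211066459903752
-0.025 (array([2. , 0.2, 2.9]), array([-0.06, -0.01, -0.03]))
-0.015 (array([ 8.5,  0.2, 10.6]), array([-0.06, -0.01, -0.03]))
-0.005 (array([14.9,  0.2, 18.3]), array([-0.06, -0.01, -0.03]))
0 (array([18.1,  0.2, 22.1]), array([-0.06, -0.01, -0.03]))
0.005 (array([21.3,  0.2, 25.9]), array([-0.06, -0.01, -0.03]))
```

View pics/s9.png

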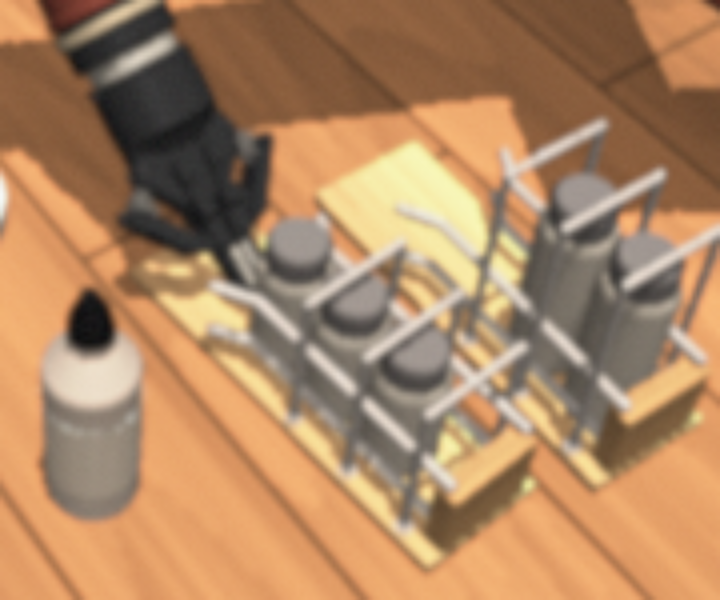

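Everything is upright and in line. I'll push the last ~28 mm slowly until the force rises.

step_arm(
  plan=[
    [0, 3.2, 0, 3.8, 0, 0, 0],
    [0, 6.4, 0, 7.7, 0, 0, 0],
    [0, 9.6, 0, 11.5, 0, 0, 0],
    [0, 12.2, 0, 14.6, 0, 0, 0],
    [0, 14.8, 0, 17.7, 0, 0, 0],
    [0, 16.7, 0, 20, 0, 0, 0],
    [0, 16.7, 0, 20, 0, 0, 0],
  ],
)

```text
clock: 18.6
tcp_pos: [0.618, 0.0813, 0.0251]
ee_rot: [-1.623, -1.758, -0.756]
wrist_force: [0.5, -0.9, 0.3]
grip_width: 0.0002
```

step_arm(
  plan=[
    [0, 1.3, 0, 1.5, 0, 0, 0],
    [0, 2.6, 0, 3, 0, 0, 0],
    [0, 2.6, 0, 3, 0, 0, 0],
  ],
)

```text
clock: 18.9
tcp_pos: [0.6178, 0.0849, 0.0252]
ee_rot: [-1.623, -1.758, -0.756]
wrist_force: [0.2, -2.8, -0.1]
grip_width: 0.0002
```

step_arm(
  plan=[
    [0, 1.3, 0, 1.5, 0, 0, 0],
    [0, 2.6, 0, 3, 0, 0, 0],
    [0, 2.6, 0, 3, 0, 0, 0],
  ],
)

```text
clock: 19.2
tcp_pos: [0.6178, 0.0875, 0.0252]
ee_rot: [-1.625, -1.76, -0.755]
wrist_force: [0.4, -12.2, 0.8]
grip_width: -0.0002
```

step_arm(
  plan=[
    [0, -3, 0, -3, 0, 0, 0],
    [0, -10, 0, -12, 0, 0, 0],
    [0, -25, 0, -35, 0, 0, 0],
    [0, -30, 0, -70, 0, 0, 0],
    [0, -30, 0, -110, 0, -4, 0],
    [0, -20, 0, -150, 0, -10, 0],
    [0, -20, 0, -150, 0, -10, 0],
    [0, -20, 0, -150, 0, -10, 0],
    [0, -20, 0, -150, 0, -10, 0],
  ],
)

```text
clock: 20.1
tcp_pos: [0.6272, -0.0383, 0.1054]
ee_rot: [-1.733, -1.876, -0.63]
wrist_force: [-0.8, 0.1, -0.7]
grip_width: 0.0003
```

```bash
python3 - <<'E'
from h import *
st=arm.state();print(st["clock"],st["tcp_pos"],st["wrist_force"])
f=arm.grab_frame("scene");a=cv2.resize(f["img"][180:330,290:470],(720,600));cv2.imwrite("pics/s10.png",a[:,:,::-1])
g=arm.grab_frame("top");w=arm.grab_frame("wrist")
for nm,q in(("scene",cloud(f)),("top",cloud(g)),("wrist",cloud(w,st))):
    r=q-mouth;M=(r@D>-.04)&(r@D<.175)&(abs(r@N)<.025)&(q[...,2]>.103)&(q[...,2]<.118);x=(r@D)[M]
    print(nm,len(x),np.histogram(x,np.arange(-.04,.18,.01))[0], np.median((r@N)[M]) if len(x) else 0)
E
```

```text
20.1 [ 0.62720997 -0.03825523  0.10536188] [-0.8130335   0.07747819 -0.73985363]
scene 540 [ 0  0  0  0  0 11 47 58 16 39  4 43 66 19 48  2 39 63 29 55  1] 0.003473773298998033
top 519 [ 0  0  0  0  0 28 51 51 47  0 21 46 55 50  2 12 42 58 47  9  0] -0.002721324370898134
wrist 2840 [  0   0   0   0   0 800 736 628 384  34 244  14   0   0   0   0   0   0
   0   0   0] 0.0009445097755850564
```

View pics/s10.png

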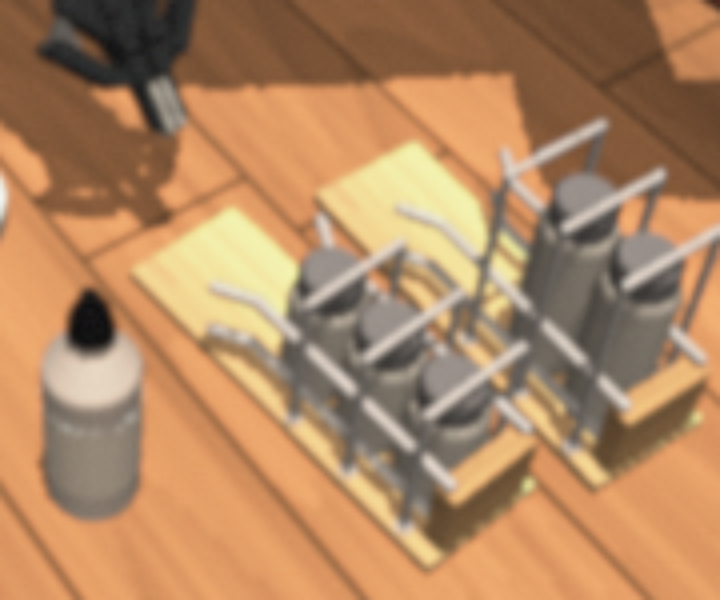

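The three caps are about 52 mm apart and tight against the stop, and the arm is clear. I'll hand in now.

```bash
python3 -c "
from workcell import arm
print(arm.finish_job())"
```

```text
the job is handed in; nothing more can be done
None
```

The job is handed in after about 20 s of robot time. All three short cans now stand upright in single file in the low rack's lane, against the end stop. The hand-in gives no verdict.

- **Standing can:** I gripped it from above, set it on the front of the board, and pushed it low into the lane with closed fingers while the fallen can was still outside.
- **Fallen can:** I gripped it with the tool tilted, turned it upright onto the board's front, and pushed it in behind. I kept pushing until the force rose from about 3 N to 12 N, which I took as the row meeting the stop.

**Last checks:** After backing off, the top camera put the cap centres at roughly 31, 82 and 134 mm past the mouth; a tight row would be 32, 84 and 136 mm. The cameras put the row's offset from the lane's centre line between -2.7 and +3.5 mm (limit 8 mm). The final picture showed the three cans upright, and the tall cans and glue bottle where they had been. The tape roll was outside that last crop, but the arm never worked near it.

**One measurement disagreed:** The first top-view estimate of the lane was about 8 mm and 3° off from the wrist camera. I used the wrist camera's values, and both cans went in cleanly with them.

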